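# Throw the interlocked levers on the meter test bench

### The job

Put the meter station on test: on the three-lever switch bank, throw both ball-ended levers fully over to the far side, away from the robot. A steel locking pin standing up beside one of them blocks it until the other ball-ended lever has been thrown fully over, so throw the free one first and the blocked one second. Leave the lever with the crossbar handle where it is.

Things in the scene. Friction and masses are not known exactly. Their poses are not given: they have to be found in the camera images.
- bank: Fixed base plate 150 x 330 x 12 mm with 50 mm high grey end cheeks. Origin under its centre on the table; x from near (robot) to far side, y along the row, z up; yaw within 0.25. Three white units (42 mm high) at y = -90, 0, +90 mm, one lever amid each, in varying order. Loose things around it are under 70 mm high.
- lever_a (a joint): Ball-ended lever A, the free one: no raised pin. Throwing it lowers lever B's pin (by 66 mm per rad of A). Rad: 0 = leaning 0.5 rad to the near side (bank -x), 1.0 = fully over, 0.5 rad to the far side (+x). The hinge is horizontal along bank y, at the bay's centre, 42 mm above the table. 2 to 4 N at the grip moves it; hard stops at both ends; it stays where left.
- lever_a_grip (a point): Centre of the 30 mm black ball grip of lever A, 110 mm from the hinge up a round steel arm 12 mm thick. 139 mm above the table at both ends of the swing, 152 mm upright; it travels 105 mm along the bank's x. A steel side peg, 10 mm thick, sticks out 34 mm to the bank's +y from the arm, 40 mm from the hinge.
- lever_b (a joint): Ball-ended lever B, like A but blocked at about 0.15 rad by a 14 mm thick upright steel pin (top 108 mm above the table, 26 mm to bank +y of the arm) that stops its side peg; the pin is flush once A is over. Rad: 0 = leaning 0.5 rad to the near side (bank -x), 1.0 = fully over, 0.5 rad to the far side (+x). 
- lever_b_grip (a point): Centre of the 30 mm black ball grip of lever B, 110 mm from the hinge up a round steel arm 12 mm thick. 139 mm above the table at both ends of the swing, 152 mm upright; it travels 105 mm along the bank's x. A steel side peg, 10 mm thick, sticks out 34 mm to the bank's +y from the arm, 40 mm from the hinge.
- lever_t (a joint): The lever to leave alone: same arm, hinge and side peg, no pin, but a black crossbar handle on top (62 mm long along bank y, 18 mm thick). Rad: 0 = leaning 0.5 rad to the near side (bank -x), 1.0 = fully over, 0.5 rad to the far side (+x). 

How it is judged:
By the outcome, as a careful person would: the job done as asked, in the order asked, and still so for the second after the job is handed in, with the robot touching nothing.
It also fails if it takes over 42 s, if anything falls off the work surface, if the arm or the gripper's body presses on something with over 40 N, if the wrist force passes 120 N, or if a joint passes its speed limit or range.

### The arm

A 6-joint arm with a two-finger parallel gripper is mounted at the origin on the work surface. World frame = base frame: x ahead of the robot, y to its left, z up, the work surface at z = 0. Lengths are in m, angles in rad, forces in N, time in s.
With the tool pointing down it reaches from about 0.3 to 0.775 m from the base axis. Payload 14.6 kg.
Tool frame: the origin (TCP) lies at the very end of the fingers, on their centre line; the grasp point (between the pads) lies bot.pinch_z behind it (bot.pinch_z is the distance from the TCP to the grasp point, in m); y points along the fingers, x is the direction in which the jaws open and shut, and the axes are right-handed (so a half turn about y gives the same grasp; the last joint's range is limited). The gripper opens to 85 mm and grips with 20 to 120 N. Pads are 22 mm wide; open, the fingers measure 114 mm over their backs; the gripper's body (76 mm by 85 mm) begins 54 mm behind the grasp point. The pads swing forward as they close: fully open they stand 13 mm farther back than shut.
Start: joints at [-1.345, 0.3, 1.521, -0, 1.321, -0.067], TCP at [0.159, -0.527, 0.231] pointing down, gripper open.
Joint ranges: [-3.03, 3.03], [-0.79, 2.21], [0.23, 2.52], [-1.04, 4.18], [0, 3.07], [-2.55, 2.55]. Speed limits (rad/s): [2.22, 2.22, 2.57, 3.14, 3.14, 3.14].

### API

Orientations are given as a unit quaternion [w, x, y, z].
In Python, from workcell import bot, imaging gives the robot as it stands. The module is installed in compiled form; this text tells all that it offers.
- The arm moves only by the tool step_arm, never from a script. Its argument "series" is a list of rows, each a list of 7 numbers: the shift along the tool's x, y, z in m, then the turn, a rotation vector about the tool's x, y, z in degrees, then the gripper command: -1 is fully open, 1 is shut, values between are in proportion. In form: [[x, y, z, wx, wy, wz, gripper], ...]. A call has 1 to 10 rows; each row is the pose to reach, as a shift and turn from the pose commanded when the call began, along the tool's axes at that moment; what a row does not reach only later rows make up. A row lasts 1/12 s, in which the tool goes at most 41.7 mm and 7.16 degrees, less where a joint would pass 70% of its speed; a pose out of reach is approached as far as the arm can. A call with a gripper value outside its range is refused whole. The fingers move at their own pace and stop on an object; "squeeze" is the grip in N (left out, the last holds). Time passes only in rows, so rows that repeat a pose let the fingers close. It gives the time, the measured TCP pose, the force and the opening at its end, in the units of the state.
- bot.get_state(): the state, without advancing time (a new reading comes with each control period).
- imaging.get_image(name): name is "scene" or "side" or "wrist"; returns the picture (420x560x3 uint8, red, green, blue); there is no depth.
- imaging.camera_model(name): a dict with "fx", "fy", "cx", "cy" (pixels), "rvec" (rotation vector, rad) and "tvec" (3), from world to camera coordinates, as OpenCV has them. Camera axes: x right, y down, z forward; pixel columns grow to the right and rows downward; lengths in m; the calibration is good to about 2 mm. The wrist camera is an equidistant fisheye: a pixel r from the principal point sees the ray r / f radians off the axis. A picture is of the moment at which its call begins: read the wrist's pose just before it. camera_model takes no time and is no camera call; for the wrist camera it gives the pose at the moment of the call.
- bot.hand_in(): hands the job in, once; it reports no verdict.
The state is a dict: "clock": time; "joint_positions": joint angles; "qd": joint speeds; "joint_efforts": joint torques, N m; "position": TCP position; "orientation": TCP orientation; "ft_force": force on the tool from outside, world axes, zero at the start; "wrist_torque": the same for the moment, N m; "grip_width": finger opening in m.
Only numpy, scipy, OpenCV 4.12 (cv2) and the standard library are available. Lean on these libraries where they do the work, as an engineer would, in place of code of your own. Each camera call takes 0.05 s, during which the arm holds its last target.

## Working session

There is one attempt and no reset: what is moved stays moved. The work goes in short steps, Python scripts to look and compute and a tool call to move; the robot and the scene stay as the last step left them, time stands still between calls to the robot, and variables do not carry over. Pictures are saved under pics/ and viewed, and the job is handed in when it is done.

Besides the shell and the picture viewer there is one more tool, called after "Request:" as name([rows], argument=value, ...), one row to a line, values as JSON. step_arm: Moves the arm, as the interface text tells. Its arguments: {"type":"object","properties":{"series":{"type":"array","items":{"type":"array","items":{"type":"number"}}},"squeeze":{"type":"number"}},"required":["series"]}

```bash
mkdir -p pics; ls; python3 - <<'E'
from workcell import bot, imaging
import cv2
for n in ("scene","side","wrist"):
    cv2.imwrite(f"pics/{n}0.png", imaging.get_image(n)[...,::-1])
    print(n, imaging.camera_model(n))
print(bot.get_state(), bot.pinch_z)
E
```

```text
pics
scene {'fx': 492.78819872883787, 'fy': 492.78819872883787, 'cx': 290.0310526833466, 'cy': 208.2561764413018, 'rvec': array([ 1.08612486,  2.52715844, -0.84719838]), 'tvec': array([ 0.35712772, -0.28530594,  0.98279998])}
side {'fx': 458.302625745435, 'fy': 458.302625745435, 'cx': 277.01487516353, 'cy': 205.18072641153142, 'rvec': array([ 0.33926402, -2.61563804,  1.47328699]), 'tvec': array([0.52350258, 0.16697208, 0.62554739])}
wrist {'fx': 325.19226210127806, 'fy': 325.19226210127806, 'cx': 280.80315509768553, 'cy': 216.17442480648506, 'rvec': array([-2.34080382,  1.7401615 ,  0.23680699]), 'tvec': array([-0.54807693, -0.03409247,  0.38051911])}
{'clock': 0.15, 'joint_positions': array([-1.34460996e+00,  3.00321242e-01,  1.52145798e+00,  5.96020604e-06,
        1.32070782e+00, -6.65930174e-02]), 'qd': array([-0.00076865, -0.0020204 , -0.00139026, -0.00049701,  0.00021078,
        0.00015224]), 'joint_efforts': array([ 5.96161935e-04, -5.43671322e+01, -3.61887968e+01, -5.20009678e-05,
        3.13678756e-03, -2.03384786e-05]), 'position': array([ 0.15869793, -0.52641074,  0.2308556 ]), 'orientation': array([ 0.56779202, -0.56737879,  0.42195814, -0.42147937]), 'ft_force': array([ 0.59998137, -0.49157909, -0.88131067]), 'wrist_torque': array([-0.02543415, -0.04307102, -0.02438479]), 'grip_width': 0.08545064812369207} 0.0187
```

View pics/scene0.png

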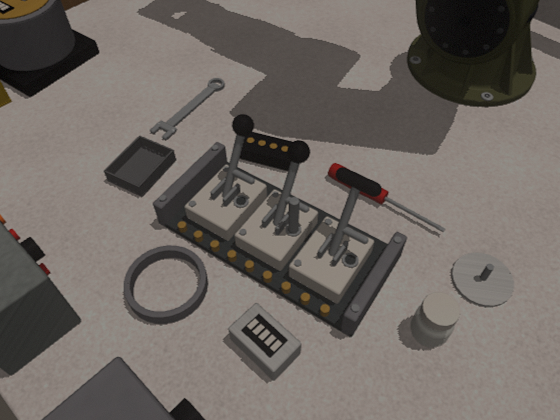

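View pics/side0.png

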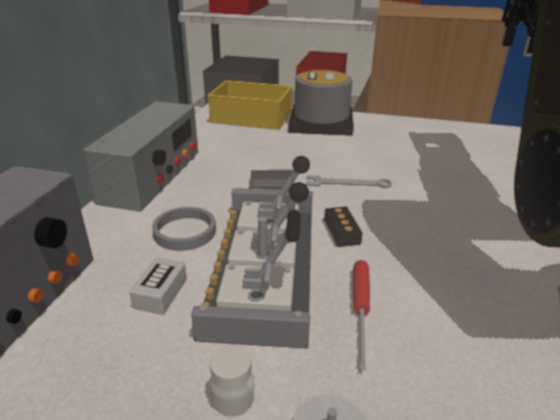

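View pics/wrist0.png

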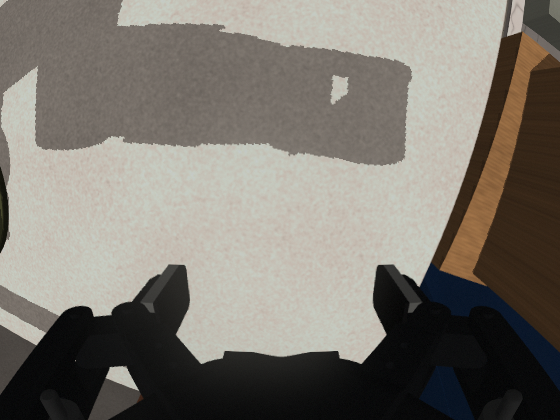

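```bash
cat > h.py <<'E'
from workcell import bot, imaging
import cv2, numpy as np
from scipy.spatial.transform import Rotation as R
def cam(n):
    m=imaging.camera_model(n);K=np.array([[m['fx'],0,m['cx']],[0,m['fy'],m['cy']],[0,0,1]])
    Rm=R.from_rotvec(m['rvec']).as_matrix();return K,Rm,np.array(m['tvec'])
def ray(n,u,v):
    K,Rm,t=cam(n);d=Rm.T@np.linalg.inv(K)@np.array([u,v,1.]);return -Rm.T@t,d/np.linalg.norm(d)
def onz(n,u,v,z):
    c,d=ray(n,u,v);return c+d*(z-c[2])/d[2]
def tri(p,q,n1='scene',n2='side'):
    c1,d1=ray(n1,*p);c2,d2=ray(n2,*q)
    s=np.linalg.lstsq(np.c_[d1,-d2],c2-c1,rcond=None)[0]
    a=c1+s[0]*d1;b=c2+s[1]*d2;return (a+b)/2,np.linalg.norm(a-b)
def proj(n,P):
    K,Rm,t=cam(n);x=K@(Rm@np.asarray(P)+t);return x[:2]/x[2]
def toolR():
    q=bot.get_state()['orientation'];return R.from_quat([q[1],q[2],q[3],q[0]]).as_matrix()
E
python3 - <<'E'
from h import *
for n,(x,y,w,h) in (("scene",(140,100,300,240)),("side",(180,130,200,220))):
    im=cv2.imread(f"pics/{n}0.png")[y:y+h,x:x+w]
    s=min(800/w,600/h);cv2.imwrite(f"pics/{n}0z.png",cv2.resize(im,None,fx=s,fy=s,interpolation=cv2.INTER_CUBIC));print(n,s)
    g=cv2.imread(f"pics/{n}0.png").max(2)
    m=(g<45).astype('uint8'); m=cv2.morphologyEx(m,cv2.MORPH_OPEN,cv2.getStructuringElement(cv2.MORPH_ELLIPSE,(9,9)))
    k,l,st,c=cv2.connectedComponentsWithStats(m)
    for i in range(1,k):
        print(n,st[i],c[i].round(1))
print(toolR().round(3))
E
```

```text
scene 2.5
scene [  409     0   130   103 10298] [471.6  44.2]
scene [   0    3   98   93 4947] [41.5 52.6]
scene [233 114  21  24 378] [243.  125.4]
scene [ 240  141   69   29 1292] [274.9 154.2]
scene [336 168  45  28 632] [358.1 181.7]
scene [ 23 239  20  21 248] [ 32.3 249. ]
scene [171 401  32  19 404] [185.3 412. ]
side 2.727272727272727
side [ 504    0   56  236 8955] [539.3 114.5]
side [154 151  11  14 125] [158.8 157.3]
side [ 34 217  33  32 845] [ 50.3 232.6]
side [  6 309  16  16 191] [ 13.7 316.3]
[[ 0.289 -0.     0.957]
 [-0.957  0.001  0.289]
 [-0.001 -1.     0.   ]]
```

View pics/scene0z.png

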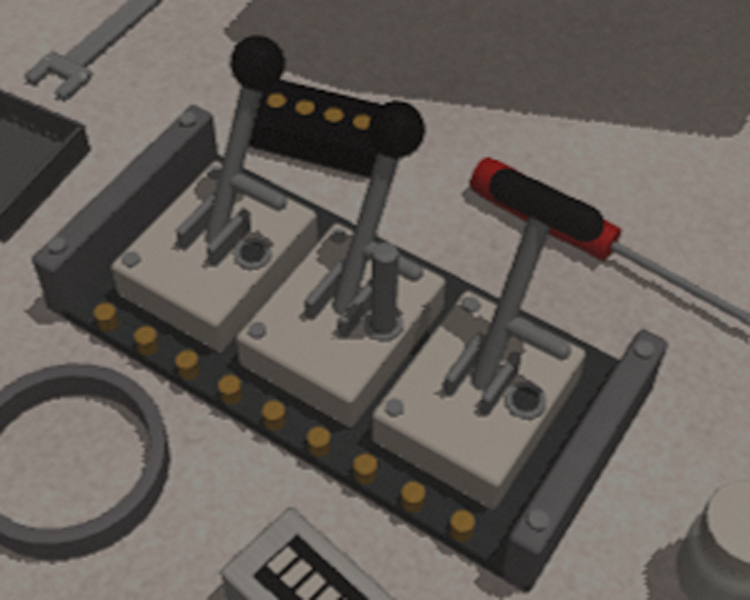

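View pics/side0z.png

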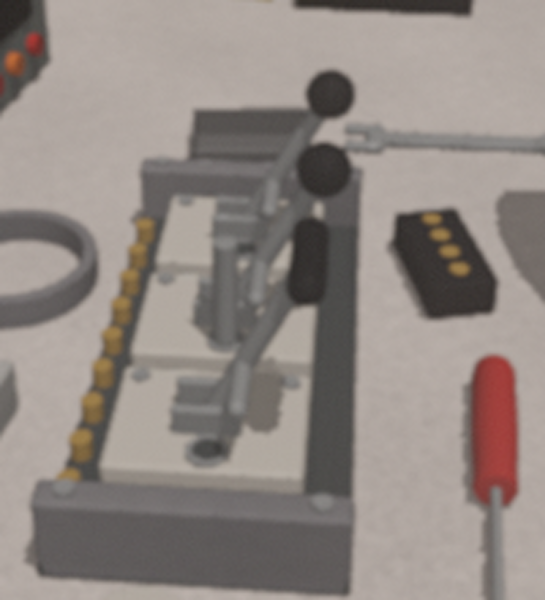

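```bash
python3 - <<'E'
from h import *
A,e=tri((243.2,124.8),(301,164.8));B,e2=tri((299.2,152),(298.6,192.3))
print(A,e,B,e2,np.linalg.norm(A-B))
T,e=tri((140+545/2.5,100+205/2.5),(180+308/2.727,130+262/2.727));print("T",T,e)
S=[onz('scene',140+u/2.5,100+v/2.5,.052) for u,v in((191,118),(57,246),(645,346),(538,520))]
for s in S: print(s.round(4))
c=sum(S)/4;print("c",c)
y=(S[2]+S[3]-S[0]-S[1])[:2];y2=(B-A)[:2];x=(S[1]+S[3]-S[0]-S[2])[:2]
for v in(y,y2):print("yaw",np.arctan2(-v[0],v[1]))
print(np.arctan2(x[1],x[0]))
E
```

```text
[ 0.5246511  -0.08646278  0.13736228] 0.0008227800339382349 [0.50923219 0.00353089 0.13785761] 0.0015819906892696424 0.09130634741038544
T [0.49726549 0.09182547 0.13884922] 0.0012520998003029645
[ 0.5296 -0.1498  0.052 ]
[ 0.65   -0.1287  0.052 ]
[0.4737 0.1553 0.052 ]
[0.5939 0.1776 0.052 ]
c [0.56179341 0.01360091 0.052     ]
yaw 0.1811337838870579
yaw 0.16968565002389513
0.17873548125804967
```

Request:
step_arm([
  [-0.03,0,0.038,0,1,0,1],
  [-0.06,0,0.076,0,2,0,1],
  [-0.08,0,0.11,0,3,0,1],
  [-0.11,0,0.14,0,4,0,1],
  [-0.14,0,0.17,0,5,0,1],
  [-0.16,0,0.2,0,6,0,1],
  [-0.18,0,0.23,0,6.6,0,1],
  [-0.2,0,0.26,0,6.6,0,1],
  [-0.22,0,0.28,0,6.6,0,1],
  [-0.22,0,0.28,0,6.6,0,1],
], squeeze=40)

```text
clock: 0.98
position: [0.365, -0.2317, 0.2313]
orientation: [0.543, -0.543, 0.453, -0.453]
ft_force: [-1.0, -0.2, -0.1]
grip_width: -0.0001
```

```bash
cat >> h.py <<'E'
yaw=0.178; bx=np.array([np.cos(yaw),np.sin(yaw),0]);by=np.array([-bx[1],bx[0],0]);c0=np.array([.5615,.0133,0])
def W(x,y,z): return c0+x*bx+y*by+[0,0,z]
def go(P):
    M=toolR();p=bot.get_state()['position'];print("shift",(M.T@(P-p)).round(4),"bankpos",((p-c0)@bx).round(4),((p-c0)@by).round(4),p[2].round(4));print(M.round(3).tolist())
E
python3 -c "
from h import *
go(W(-.1127,-.09,.231)); print(bot.get_state())"
```

```text
shift [-0.1159  0.0004  0.1245] bankpos -0.2368 -0.2064 0.2313
[[0.18, 0.0, 0.984], [-0.984, 0.001, 0.18], [-0.001, -1.0, 0.0]]
{'clock': 0.9833, 'joint_positions': array([-6.50820641e-01,  3.41724140e-02,  1.83127507e+00,  7.16281212e-04,
        1.27634334e+00,  7.38336368e-01]), 'qd': array([-0.09002229,  0.01216785, -0.01140888, -0.01678198, -0.00345752,
       -0.10521498]), 'joint_efforts': array([ 3.01496632e+00, -3.80073380e+01, -3.54784942e+01,  1.27977077e-01,
       -1.26847165e-02,  1.38790291e+00]), 'position': array([ 0.36499936, -0.23173237,  0.23125834]), 'orientation': array([ 0.54347874, -0.54300066,  0.45272899, -0.45256779]), 'ft_force': array([-0.95385722, -0.19086533, -0.08315879]), 'wrist_torque': array([-0.00884102,  0.02035394, -0.02315974]), 'grip_width': -6.46171599928057e-05}
```

Request:
step_arm([
  [-0.03,0,0.03,0,0,0,1],
  [-0.06,0,0.06,0,0,0,1],
  [-0.09,0,0.09,0,0,0,1],
  [-0.116,0,0.119,0,0,0,1],
  [-0.116,0.03,0.119,0,0,0,1],
  [-0.116,0.06,0.119,0,0,0,1],
  [-0.116,0.09,0.119,0,0,0,1],
  [-0.116,0.109,0.119,0,0,0,1],
  [-0.116,0.109,0.119,0,0,0,1],
])

```text
clock: 1.73
position: [0.4581, -0.0996, 0.1187]
orientation: [-0.541, 0.543, -0.456, 0.452]
ft_force: [-0.6, 0.1, -0.1]
grip_width: 0.0002
```

```bash
python3 -c "
from h import *
go(W(.0377,-.09,.122)); print(bot.get_state()['ft_force'])
for n in('scene','wrist'): cv2.imwrite(f'pics/{n}1.png', imaging.get_image(n)[...,::-1])"
```

```text
shift [-0.0029 -0.0043  0.1595] bankpos -0.1218 -0.0928 0.1187
[[0.177, -0.006, 0.984], [-0.984, 0.002, 0.177], [-0.003, -1.0, -0.006]]
[-0.64008268  0.06834438 -0.06262503]
```

View pics/scene1.png

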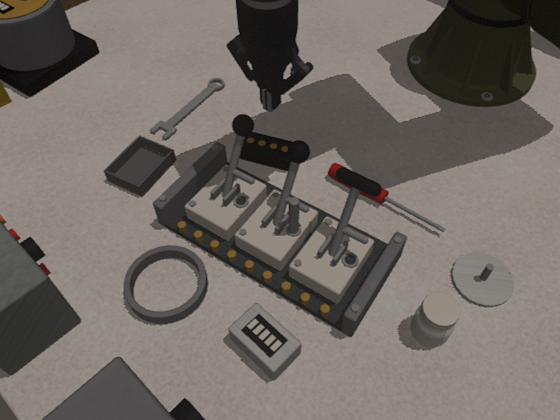

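View pics/wrist1.png

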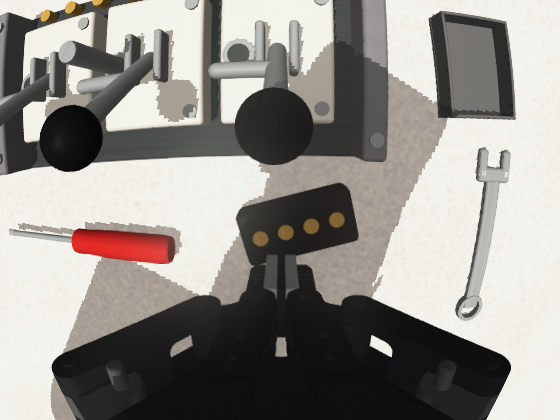

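Request:
step_arm([
  [0,0,0.02,0,0,0,1],
  [-0.002,0,0.035,0,0,0,1],
  [-0.003,0,0.05,0,0,0,1],
  [-0.003,0,0.065,0,0,0,1],
  [-0.003,0,0.08,0,0,0,1],
  [-0.003,0,0.095,0,0,0,1],
  [-0.003,0,0.11,0,0,0,1],
  [-0.003,0,0.125,0,0,0,1],
  [-0.003,0,0.14,0,0,0,1],
  [-0.003,0,0.14,0,0,0,1],
])

```text
clock: 2.67
position: [0.5993, -0.0722, 0.1241]
orientation: [0.543, -0.542, 0.453, -0.454]
ft_force: [-0.6, -0.2, 1.2]
grip_width: -0.0001
```

```bash
python3 -c "
from h import *
go(W(.0377,-.09,.122)); print(bot.get_state()['ft_force'])
for n in('scene',): cv2.imwrite(f'pics/{n}2.png', imaging.get_image(n)[...,::-1])"
```

```text
shift [-0.0009  0.0021  0.0157] bankpos 0.022 -0.0909 0.1241
[[0.177, 0.003, 0.984], [-0.984, -0.0, 0.177], [0.001, -1.0, 0.003]]
[-0.58602246 -0.24326361  1.21041635]
```

View pics/scene2.png

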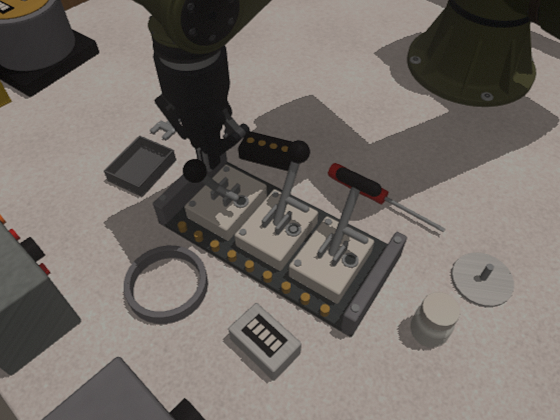

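Request:
step_arm([
  [0,0,0.006,0,0,0,1],
  [0,0,0.01,0,0,0,1],
  [0,0,0.013,0,0,0,1],
  [0,0,0.013,0,0,0,1],
])

```text
clock: 3.05
position: [0.6055, -0.0711, 0.1228]
orientation: [-0.539, 0.545, -0.457, 0.451]
ft_force: [-47.2, -4.9, 23.1]
grip_width: 0.0001
```

```bash
python3 -c "
from h import *
go(W(.0377,-.09,.122)); print(bot.get_state()['ft_force'], proj('scene',W(.0527,-.09,.139)),proj('side',W(.0527,-.09,.139)))
for n in('scene','side'): cv2.imwrite(f'pics/{n}3.png', imaging.get_image(n)[...,::-1])"
```

```text
shift [-0.0008  0.0007  0.0093] bankpos 0.0284 -0.0908 0.1228
[[0.176, -0.013, 0.984], [-0.984, -0.001, 0.176], [-0.002, -1.0, -0.013]]
[-47.16941037  -4.89275293  23.14887883] [193.62916703 172.99122277] [234.97619963 161.99476749]
```

View pics/scene3.png

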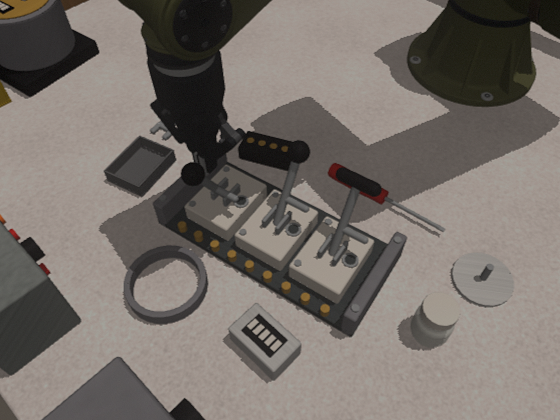

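View pics/side3.png

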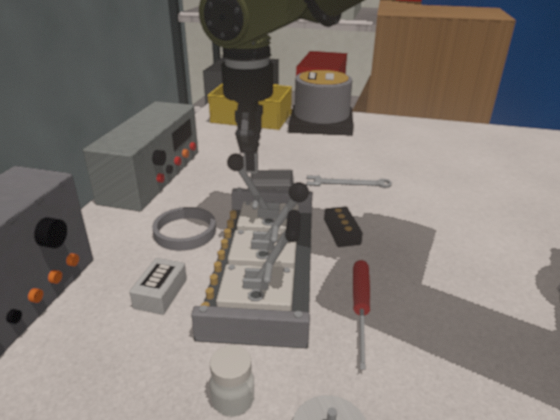

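Request:
step_arm([
  [0,0,-0.03,0,0,0,1],
  [0,0,-0.065,0,0,0,1],
  [0,0,-0.1,0,0,0,1],
  [0,0,-0.13,0,0,0,1],
  [0,0,-0.157,0,0,0,1],
  [-0.03,0,-0.157,0,0,0,1],
  [-0.06,0,-0.157,0,0,0,1],
  [-0.091,0,-0.157,0,0,0,1],
  [-0.091,0,-0.157,0,0,0,1],
  [-0.091,0,-0.157,0,0,0,1],
])

```text
clock: 3.98
position: [0.4394, -0.0074, 0.123]
orientation: [0.543, -0.543, 0.453, -0.454]
ft_force: [-0.3, 0.2, 1.0]
grip_width: 0.0001
```

```bash
python3 -c "
from h import *
go(W(.03,0,.122)); print(bot.get_state()['ft_force'])
for n in('scene',): cv2.imwrite(f'pics/{n}4.png', imaging.get_image(n)[...,::-1])"
```

```text
shift [0.0015 0.0013 0.1538] bankpos -0.1238 0.0013 0.123
[[0.179, 0.001, 0.984], [-0.984, -0.0, 0.179], [0.0, -1.0, 0.001]]
[-0.31663906  0.1534455   0.9959001 ]
```

View pics/scene4.png

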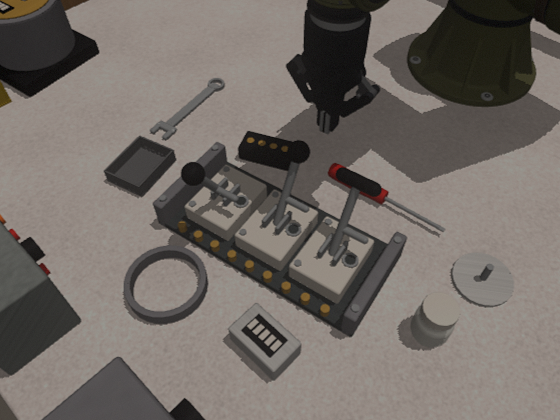

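Request:
step_arm([
  [0,0,0.02,0,0,0,1],
  [0.001,0,0.035,0,0,0,1],
  [0.001,0,0.05,0,0,0,1],
  [0.001,0,0.065,0,0,0,1],
  [0.001,0,0.08,0,0,0,1],
  [0.001,0,0.095,0,0,0,1],
  [0.001,0,0.11,0,0,0,1],
  [0.001,0,0.125,0,0,0,1],
  [0.001,0,0.14,0,0,0,1],
  [0.001,0,0.145,0,0,0,1],
])

```text
clock: 4.87
position: [0.5833, 0.0154, 0.1218]
orientation: [-0.542, 0.542, -0.454, 0.454]
ft_force: [-3.1, -0.8, -2.2]
grip_width: -0.0002
```

Request:
step_arm([
  [0,0,0.004,0,0,0,1],
  [0,0,0.008,0,0,0,1],
  [0,0,0.011,0,0,0,1],
  [0,0,0.011,0,0,0,1],
])

```text
clock: 5.2
position: [0.5894, 0.0171, 0.1215]
orientation: [-0.539, 0.545, -0.456, 0.451]
ft_force: [-32.9, -9.4, 10.9]
grip_width: -0.0004
```

```bash
python3 -c "
from h import *
go(W(.03,0,.122)); print(bot.get_state()['ft_force'],proj('scene',W(.0527,0,.139)))"
```

```text
shift [-0.0012 -0.0005  0.0019] bankpos 0.0281 -0.0012 0.1215
[[0.176, -0.011, 0.984], [-0.984, -0.002, 0.176], [-0.0, -1.0, -0.011]]
[-32.90333563  -9.40816954  10.90017684] [251.95371398 204.33704952]
```

Stop reached (33 N). Back off and check.

Request:
step_arm([
  [0,0,-0.03,0,0,0,1],
  [0,0,-0.065,0,0,0,1],
  [0,0,-0.1,0,0,0,1],
  [0,0,-0.13,0,0,0,1],
  [0,0,-0.16,0,0,0,1],
  [0,-0.03,-0.16,0,0,0,1],
  [0,-0.06,-0.16,0,0,0,1],
  [0,-0.08,-0.16,0,0,0,1],
  [0,-0.08,-0.16,0,0,0,1],
])

```text
clock: 5.95
position: [0.437, -0.0103, 0.2068]
orientation: [0.544, -0.541, 0.451, -0.456]
ft_force: [-0.2, -0.8, 0.4]
grip_width: 0.0001
```

```bash
python3 -c "
from h import *
for n in('scene','side'): cv2.imwrite(f'pics/{n}5.png', imaging.get_image(n)[...,::-1])
for y in(-.09,0): print(proj('side',W(.0527,y,.139)))
print(bot.get_state()['ft_force'])"
```

```text
[234.97619963 161.99476749]
[225.35432174 189.06019537]
[ 0.12716795  0.00606711 -0.98399896]
```

View pics/scene5.png

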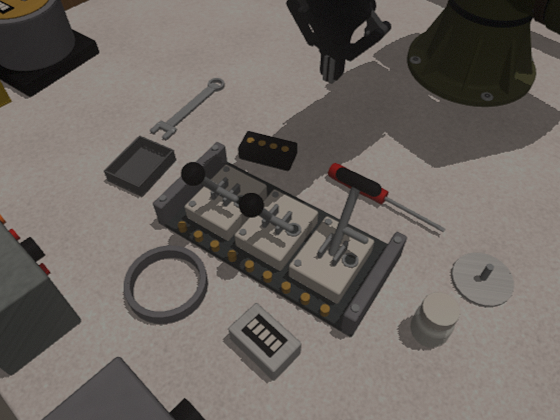

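View pics/side5.png

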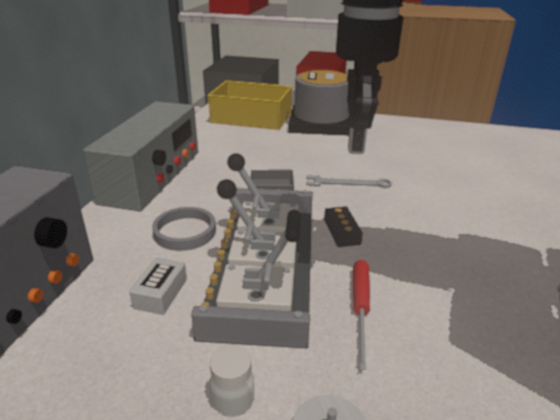

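```bash
python3 -c "
from workcell import bot
print(bot.hand_in())"
```

```text
the job is handed in; nothing more can be done
None
```

Both ball-ended levers are thrown fully over to the far side, in the order asked, and the job is handed in. The clock read about 6 s.

- **Lever A, the free one:** I pushed it over with the closed fingertips until it met its hard stop, at about 47 N along the push and about 53 N in all at the wrist. In the scene picture, lever B's pin was then down.
- **Lever B:** I pushed it the same way to its stop, at about 33 N along the push and about 36 N in all.
- **Last check:** With the robot clear and the wrist force below 1 N, both balls sat within about 2 px of where the fully-over position should appear. In the scene view, A was at (193, 174) and B at (251, 205). The side view agreed.
- **Other things:** The crossbar lever and the loose things around the bank looked unmoved.

No check failed or disagreed. hand_in reported no verdict.

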